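# Load the dome former and index the carousel

## Task

Stand the dome-topped steel former upright in the empty cup of the carousel that lies at the base's pointer, setting it down rather than dropping it. Then turn the wheel exactly one click (60 degrees) clockwise as seen from above, leave the former standing in its cup, and do not disturb the other things on the bench.

Things in the scene. Friction and masses are not known exactly. Their poses are not given: they have to be found in the camera images.
- former: The part to load: loose bare-steel spinning former, an upright cylinder 40 mm in diameter with a hemispherical top, 60 mm tall (sides straight up to 40 mm), about 0.45 kg. The only dome-topped part; a cone and a stepped flat-topped plug of like size and steel stand near it. Origin: centre of its underside; z up.
- pocket (a point): Centre of the inner floor of the cup to load, 43 mm above the bench; moves with the wheel. Cup: 60 mm inside, 4 mm wall, rim 14 mm above its floor. The aluminium wheel (252 mm across) has six cups, 90 mm from its axis: three hold fixed dark bushes, three are empty; this is the middle empty one, at the start by the dark 60 mm tall pointer block on the green base, just outside the wheel.
- grip (a point): Centre of the black grip bar on the wheel's axis, 101 mm above the bench. Bar 14 mm wide, 66 mm long, 32 mm high (top at 117 mm) on a hub 40 mm across. Axes turn with the wheel: x across the bar's width, y along its length, z up; the cup to load lies in -x from it. Tops of the dark bushes: 77 mm above the bench; of a former standing in a cup: 103 mm.
- wheel (a joint): Angle of the wheel (rad), growing clockwise seen from above. About 0 at the start, with the cup to load at the pointer; one click clockwise is 1.047. Spring clicks every 60 degrees draw the wheel to the nearest one and hold it there to about 2 degrees; turning from one to the next takes about 0.15 N m.

How it is judged:
By the outcome, as a careful person would: the job done as asked, in the order asked, and still so for the second after the job is handed in, with the robot touching nothing.
It also fails if it takes over 54 s, if anything falls off the work surface, if the arm or the gripper's body presses on something with over 40 N, if the wrist force passes 120 N, or if a joint passes its speed limit or range.

## Robot

A 7-joint arm with a two-finger parallel gripper is mounted at the origin on the work surface. World frame = base frame: x ahead of the robot, y to its left, z up, the work surface at z = 0. Lengths are in m, angles in rad, forces in N, time in s.
With the tool pointing down it reaches from about 0.4 to 0.875 m from the base axis. Payload 4.4 kg.
Tool frame: the origin (TCP) lies at the very end of the fingers, on their centre line; the grasp point (between the pads) lies 19 mm behind it (robot.grip_point_offset is the distance from the TCP to the grasp point, in m); z points along the fingers, x is the direction in which the jaws open and shut, and the axes are right-handed (so a half turn about z gives the same grasp; the last joint's range is limited). The gripper opens to 85 mm and grips with 20 to 120 N. Pads are 22 mm wide; open, the fingers measure 114 mm over their backs; the gripper's body (76 mm by 85 mm) begins 54 mm behind the grasp point. The pads swing forward as they close: fully open they stand 13 mm farther back than shut.
Start: joints at [1.143, 0.628, 0.038, 1.517, -0.027, 0.996, -0.02], TCP at [0.23, -0.608, 0.231] pointing down, gripper open.
Joint ranges: [-3.06, 3.06], [-0.37, 2.12], [-1.25, 1.32], [0.18, 2.47], [-1.1, 4.24], [0.23, 1.98], [-2.94, 2.94]. Speed limits (rad/s): [2.57, 2.57, 3.14, 3.14, 3.14, 3.14, 3.14].

## Interface

Orientations are given as a unit quaternion [w, x, y, z].
In Python, from cell import robot gives the robot as it stands.
- The arm moves only by the tool move_arm, never from a script. Its argument "increments" is a list of rows, each a list of 7 numbers: the shift along the tool's x, y, z in m, then the turn, a rotation vector about the tool's x, y, z in rad, then the closure, from 0 (fully open) to 1 (shut). A call has 1 to 8 rows; each row is the pose to reach, as a shift and turn from the pose measured when the call began, along the tool's axes at that moment; what a row does not reach only later rows make up. A row lasts 1/12 s, in which the tool goes at most 41.7 mm and 7.16 degrees, less where a joint would pass 70% of its speed; a pose out of reach is approached as far as the arm can. A call with a gripper value outside its range is refused whole. The fingers move at their own pace and stop on an object; "grip_force" is the grip in N (left out, the last holds). Time passes only in rows, so rows that repeat a pose let the fingers close. It gives the time, the measured TCP pose, the force and the opening at its end, in the units of the state.
- robot.sense(): the state, without advancing time (a new reading comes with each control period).
- robot.snapshot(name): name is "scene" or "top" or "wrist"; returns the picture (420x560x3 uint8, blue, green, red); there is no depth.
- robot.calibration(name): a dict with "camera_matrix" (3x3 intrinsics, pixels), "R" (3x3) and "t" (3): a world point X has camera coordinates R X + t. Camera axes: x right, y down, z forward; pixel columns grow to the right and rows downward; lengths in m; the calibration is good to about 2 mm. A picture is of the moment at which its call begins: read the wrist's pose just before it. calibration takes no time and is no camera call; for the wrist camera it gives the pose at the moment of the call.
- robot.close_job(): hands the job in, once; it reports no verdict.
The state is a dict: "time": time; "qpos": joint angles; "joint_velocities": joint speeds; "tau": joint torques, N m; "ee_pos": TCP position; "eef_rot": TCP orientation; "force": force on the tool from outside, world axes, zero at the start; "wrist_torque": the same for the moment, N m; "grip_width": finger opening in m.
Only numpy, scipy, OpenCV 4.12 (cv2) and the standard library are available. Lean on these libraries where they do the work, as an engineer would, in place of code of your own. Each camera call takes 0.05 s, during which the arm holds its last target.

## Working session

There is one attempt and no reset: what is moved stays moved. The work goes in short steps, Python scripts to look and compute and a tool call to move; the robot and the scene stay as the last step left them, time stands still between calls to the robot, and variables do not carry over. Pictures are saved under pics/ and viewed, and the job is handed in when it is done.

Besides the shell and the picture viewer there is one more tool, called by a JSON object that holds its "api" and its "payload". move_arm: Moves the arm, as the interface text tells. Its arguments: {"type":"object","properties":{"increments":{"type":"array","items":{"type":"array","items":{"type":"number"}}},"grip_force":{"type":"number"}},"required":["increments"]}

```bash
ls; mkdir -p pics
python3 - <<'E'
from cell import robot
import cv2
s=robot.sense()
for k,v in s.items(): print(k,v)
for n in("scene","top","wrist"):
    c=robot.calibration(n); print(n,c)
    cv2.imwrite(f"pics/a_{n}.png",robot.snapshot(n))
print(robot.grip_point_offset)
E
```

```text
pics
time 0.0
qpos [ 1.14322671  0.62937598  0.03844478  1.51838525 -0.02698168  0.99632616
 -0.02002496]
joint_velocities [ 1.76806181e-04 -9.61181200e-04  3.94340227e-04  2.90354046e-05
  2.74945229e-04 -4.72275434e-04 -4.65878843e-05]
tau [ 8.07109936e-04 -5.63404942e+01  1.22665409e+00 -1.93449157e+01
  1.10965379e-02  1.06892953e-02  1.06839704e-05]
ee_pos [ 0.22984481 -0.60731354  0.23036431]
eef_rot [-5.42915841e-04  8.22773363e-01 -5.68368732e-01 -8.25811115e-04]
force [-0.50463262  0.17121795  0.62732224]
wrist_torque [-0.03167441  0.02503247 -0.075693  ]
grip_width 0.08519609602955956
scene {'camera_matrix': array([[510.46549316,   0.        , 274.01204469],
       [  0.        , 510.46549316, 208.12048514],
       [  0.        ,   0.        ,   1.        ]]), 'R': array([[ 0.65374899,  0.75648713, -0.01842491],
       [ 0.48657505, -0.4388918 , -0.75539308],
       [-0.57953168,  0.48487237, -0.65501283]]), 't': array([-0.29419786, -0.18085751,  1.42983892])}
top {'camera_matrix': array([[484.08198224,   0.        , 279.58804025],
       [  0.        , 484.08198224, 207.97228292],
       [  0.        ,   0.        ,   1.        ]]), 'R': array([[-4.36107213e-04, -9.99707116e-01, -2.41969315e-02],
       [-9.98795507e-01,  1.62266992e-03, -4.90398026e-02],
       [ 4.90647033e-02,  2.41463998e-02, -9.98503684e-01]]), 't': array([-0.05227951,  0.52436564,  0.92935907])}
wrist {'camera_matrix': array([[356.56421337,   0.        , 283.31329851],
       [  0.        , 356.56421337, 203.97719152],
       [  0.        ,   0.        ,   1.        ]]), 'R': array([[ 0.35506792, -0.93483908, -0.00163093],
       [-0.88562942, -0.3369348 ,  0.31958639],
       [-0.29931137, -0.11203048, -0.94755574]]), 't': array([-0.64969251, -0.04198716,  0.38128319])}
0.0187
```

View pics/a_scene.png

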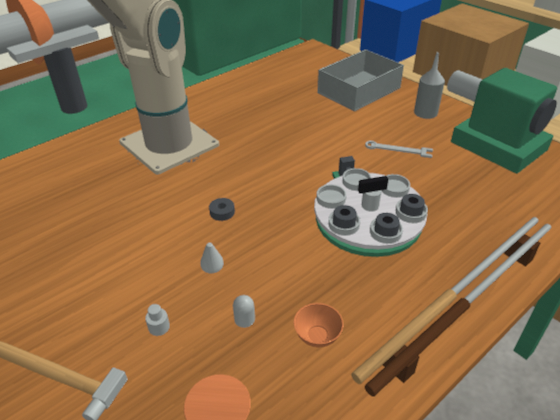

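View pics/a_top.png

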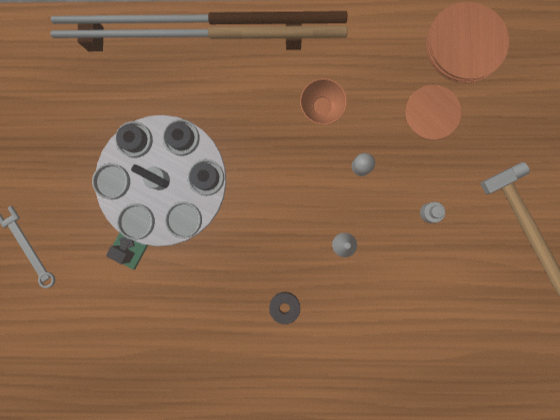

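View pics/a_wrist.png

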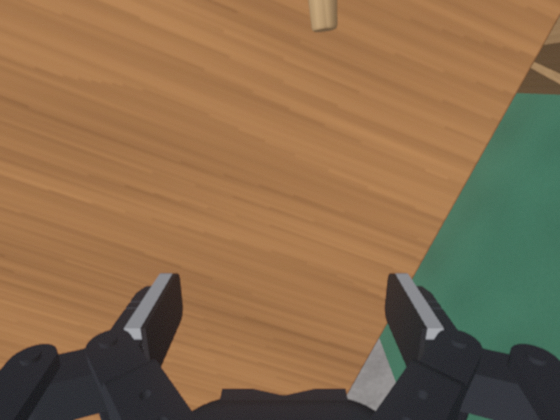

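The top view shows the former (dome) at about (363,164), the cone at (344,245), the plug at (433,212), and the cup to load at (136,222) beside the pointer. I'll measure these next.

```bash
cat > h.py <<'E'
import numpy as np, cv2
from cell import robot
def ray(c,px,z):
    K,R,t=c["camera_matrix"],c["R"],c["t"]
    d=R.T@np.linalg.solve(K,[px[0],px[1],1.]); o=-R.T@t
    return o+d*(z-o[2])/d[2]
def proj(c,X):
    p=c["camera_matrix"]@(c["R"]@np.asarray(X,float)+c["t"]); return p[:2]/p[2]
def crop(im,x0,y0,x1,y1,k,name):
    cv2.imwrite(name,cv2.resize(im[y0:y1,x0:x1],None,fx=k,fy=k,interpolation=cv2.INTER_CUBIC))
E
python3 - <<'E'
from h import *
c=robot.calibration("top"); im=cv2.imread("pics/a_top.png"); sc=cv2.imread("pics/a_scene.png"); cs=robot.calibration("scene")
crop(im,85,105,235,275,4,"pics/b_wheel.png"); crop(im,320,130,460,270,4,"pics/b_parts.png")
crop(sc,140,170,440,350,2.6,"pics/b_scene.png")
hsv=cv2.cvtColor(im,cv2.COLOR_BGR2HSV)
m=(hsv[...,1]<70).astype(np.uint8)*255
cn,_=cv2.findContours(m,cv2.RETR_EXTERNAL,cv2.CHAIN_APPROX_NONE)
for k in cn:
    a=cv2.contourArea(k)
    if a>60: print(a,cv2.minEnclosingCircle(k), cv2.boundingRect(k))
hs=cv2.cvtColor(sc,cv2.COLOR_BGR2HSV); m=(hs[...,1]<70).astype(np.uint8)*255
cn,_=cv2.findContours(m,cv2.RETR_EXTERNAL,cv2.CHAIN_APPROX_NONE)
print("scene")
for k in cn:
    a=cv2.contourArea(k)
    if a>60: print(a,cv2.minEnclosingCircle(k), cv2.boundingRect(k))
print("former rough",ray(c,(363,164),.04),"pocket",ray(c,(136,222),.057),"hub",ray(c,(152,176),.117))
E
```

```text
721.5 ((284.5, 307.6666564941406), 15.738401412963867) (269, 292, 31, 32)
442.5 ((344.0, 244.5), 12.500100135803223) (332, 233, 25, 24)
879.5 ((30.0, 246.0), 45.177528381347656) (0, 206, 55, 82)
394.0 ((432.25, 212.0), 12.412291526794434) (420, 202, 25, 21)
644.0 ((505.28570556640625, 177.85714721679688), 25.3144588470459) (481, 162, 49, 32)
376.0 ((362.5, 163.5), 12.103818893432617) (352, 153, 23, 23)
14254.0 ((154.39447021484375, 192.61343383789062), 79.60171508789062) (92, 115, 134, 155)
1068.0 ((129.4872589111328, 33.5), 78.52716827392578) (51, 28, 158, 11)
1052.5 ((129.5, 18.0), 78.55740356445312) (51, 14, 158, 11)
135.0 ((103.0, 1.0), 103.00495147705078) (0, 0, 207, 3)
scene
991.0 ((104.5, 395.0), 30.3027400970459) (82, 368, 46, 52)
7989.5 ((491.5, 370.5), 83.11748504638672) (424, 306, 136, 114)
526.5 ((156.4375, 319.1875), 15.822602272033691) (146, 304, 24, 32)
544.5 ((244.0, 310.6129150390625), 15.898602485656738) (233, 295, 22, 32)
445.0 ((210.61073303222656, 257.6072692871094), 14.838831901550293) (201, 243, 23, 30)
748.0 ((507.5, 261.5), 56.02241516113281) (465, 224, 86, 7
[... 323 characters left out ...]
)
3516.0 ((169.0, 141.5), 49.06383514404297) (120, 103, 99, 71)
663.0 ((464.9512939453125, 85.25501251220703), 18.160043716430664) (447, 70, 36, 32)
1088.5 ((430.0, 84.5), 33.47023391723633) (415, 52, 30, 66)
3418.5 ((366.5, 73.0), 52.088966369628906) (318, 50, 98, 61)
2386.0 ((544.5, 80.0), 53.844783782958984) (515, 27, 45, 107)
223.5 ((547.0, 6.0), 13.416507720947266) (534, 0, 26, 13)
337.5 ((350.0, 21.5), 22.321613311767578) (344, 0, 13, 44)
368.5 ((338.0, 23.84375), 24.177038192749023) (331, 0, 12, 49)
14015.0 ((92.5, 50.5), 105.38748168945312) (0, 0, 187, 113)
former rough [ 0.60582   -0.2110724  0.04     ] pocket [0.4963781  0.21372601 0.057     ] hub [0.57538973 0.16735062 0.117     ]
```

View pics/b_wheel.png

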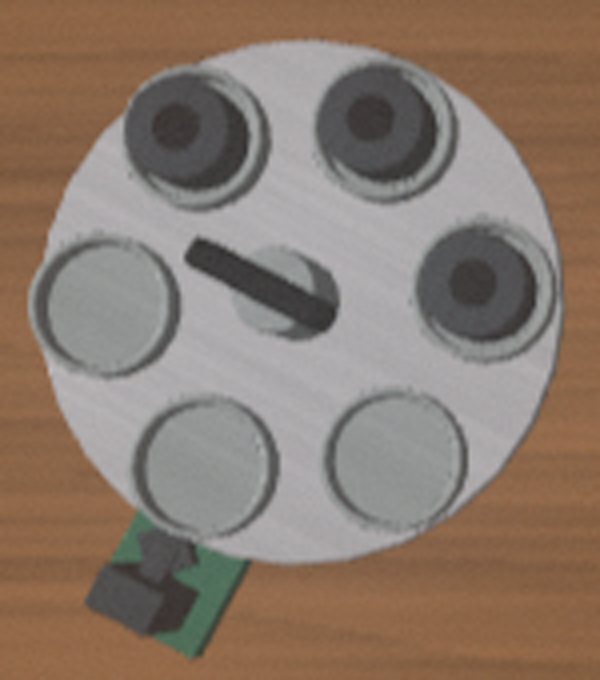

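View pics/b_parts.png

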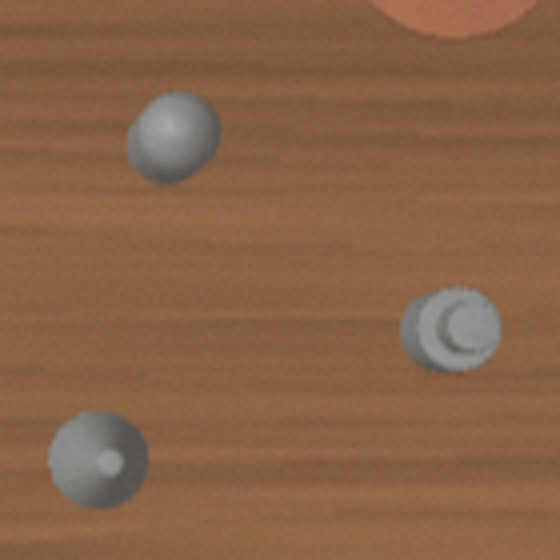

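View pics/b_scene.png

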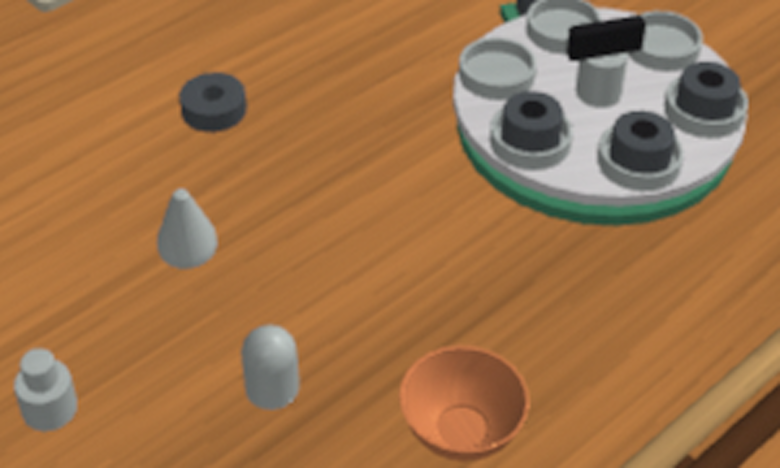

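Run:
```python
from h import *
c=robot.calibration("top"); cs=robot.calibration("scene")
names="A B C b1 b2 b3".split()
P=[(206,466),(105,307),(397,460),(197,136),(388,132),(486,290)]
W=[]
for n,(x,y) in zip(names,P):
    w=ray(c,(85+x/4-.4,105+y/4-.4),.057); W.append(w); print(n,w.round(4))
W=np.array(W); ctr=W.mean(0); print("ctr",ctr)
for n,w in zip(names,W): print(n,np.hypot(*(w-ctr)[:2]),np.degrees(np.arctan2(w[1]-ctr[1],w[0]-ctr[0])))
print("bar",ray(c,(85+258/4-.4,105+281/4-.4),.117))
e=[ray(c,(85+x/4-.4,105+y/4-.4),.117)[:2] for x,y in((195,248),(322,318))];d=e[0]-e[1];print("bar ends",e,np.degrees(np.arctan2(d[1],d[0])),np.hypot(*d))
# former
def cen(path,box):
    im=cv2.imread(path);x0,y0,x1,y1=box
    m=(cv2.cvtColor(im,cv2.COLOR_BGR2HSV)[...,1]<80).astype(np.uint8)
    mm=np.zeros_like(m);mm[y0:y1,x0:x1]=m[y0:y1,x0:x1]
    M=cv2.moments(mm,True);return M["m10"]/M["m00"],M["m01"]/M["m00"],M["m00"]
t=cen("pics/a_top.png",(345,145,382,182)); s=cen("pics/a_scene.png",(228,290,262,332))
print(t,s)
for z in(.02,.025,.03): print(z,ray(c,t[:2],z),ray(cs,s[:2],z))
for k,b in(("cone",(325,225,365,262)),("plug",(412,195,450,230))):
    q=cen("pics/a_top.png",b);print(k,ray(c,q[:2],.02))
# pointer, for scene check of grip
print(proj(cs,[ctr[0],ctr[1],.117]),proj(cs,W[0]))
print(robot.sense()["time"])
```

```text
A [0.4981 0.2136 0.057 ]
B [0.5726 0.2623 0.057 ]
C [0.5008 0.1242 0.057 ]
b1 [0.6531 0.22   0.057 ]
b2 [0.6545 0.1298 0.057 ]
b3 [0.58   0.0832 0.057 ]
ctr [0.57649591 0.17217268 0.057     ]
A 0.08869114255446046 152.1816819239633
B 0.09019227072378723 92.50158505652679
C 0.08967707633828052 -147.6267911101472
b1 0.09031806750673996 31.994201049992363
b2 0.08877616507881107 -28.487459473536347
b3 0.08905852557535442 -87.7534766514949
bar [0.57742273 0.17247246 0.117     ]
bar ends [array([0.59200583, 0.20038779]), array([0.56113703, 0.14419065])] 61.220231202354135 0.0641170889302057
(362.95893719806764, 163.96135265700482, 414.0) (243.66666666666666, 310.7420435510888, 597.0)
0.02 [ 0.60869462 -0.21396463  0.02      ] [ 0.60858527 -0.21208071  0.02      ]
0.025 [ 0.60799438 -0.21322242  0.025     ] [ 0.61181554 -0.21426288  0.025     ]
0.03 [ 0.60729415 -0.21248022  0.03      ] [ 0.61504581 -0.21644505  0.03      ]
cone [ 0.45361927 -0.17650134  0.02      ]
plug [ 0.5156988  -0.34518059  0.02      ]
[371.59541356 178.3537021 ] [355.14757688 176.28354097]
0.15
```

```bash
cat >> h.py <<'E'
from scipy.spatial.transform import Rotation as Ro
def go(x,y,z,deg):
    s=robot.sense(); q=s["eef_rot"]; R=Ro.from_quat([q[1],q[2],q[3],q[0]])
    a=np.radians(deg); T=Ro.from_matrix(np.array([[np.cos(a),np.sin(a),0],[np.sin(a),-np.cos(a),0],[0,0,-1.]]))
    d=R.inv().apply(np.array([x,y,z])-s["ee_pos"]); r=(R.inv()*T).as_rotvec()
    xa=R.as_matrix()[:,0]
    print("t",round(s["time"],2),"pos",s["ee_pos"].round(4),"yaw",np.degrees(np.arctan2(xa[1],xa[0])).round(2),"f",s["force"].round(1),"w",round(s["grip_width"],4),"q",s["qpos"].round(2))
    print("shift",d.round(4),"rot",r.round(4))
E
python3 -c "
from h import *
go(.608,-.213,.16,-19)"
```

```text
t 0.15 pos [ 0.2299 -0.6075  0.2306] yaw -69.27 f [-0.6 -0.4 -0.4] w 0.0857 q [ 1.14  0.63  0.04  1.52 -0.03  1.   -0.02]
shift [-0.235  -0.4932  0.0709] rot [-6.000e-04  1.400e-03 -8.774e-01]
```

{"api": "move_arm", "payload": {"increments": [[-0.017,-0.035,0.005,0,0,-0.06,0],[-0.034,-0.07,0.01,0,0,-0.12,0],[-0.05,-0.105,0.015,0,0,-0.18,0],[-0.067,-0.14,0.02,0,0,-0.25,0],[-0.084,-0.176,0.025,0,0,-0.31,0],[-0.1,-0.21,0.03,0,0,-0.37,0],[-0.117,-0.246,0.035,0,0,-0.44,0],[-0.117,-0.246,0.035,0,0,-0.44,0]], "grip_force": 60}}

```text
time: 0.82
ee_pos: [0.426, -0.4017, 0.1948]
eef_rot: [-0.004, 0.93, -0.368, 0.0]
force: [1.5, 0.6, -0.1]
grip_width: 0.0856
```

```bash
python3 -c "
from h import *
go(.608,-.213,.16,-19)"
```

```text
t 0.82 pos [ 0.426  -0.4017  0.1948] yaw -43.18 f [ 1.5  0.6 -0.1] w 0.0856 q [ 0.77  0.58 -0.09  1.74  0.06  0.83 -0.1 ]
shift [ 0.0037 -0.2619  0.0369] rot [-0.0088  0.0015 -0.4221]
```

{"api": "move_arm", "payload": {"increments": [[0.001,-0.037,0.005,0,0,-0.06,0],[0.002,-0.075,0.01,0,0,-0.12,0],[0.002,-0.112,0.016,0,0,-0.18,0],[0.003,-0.15,0.021,0,0,-0.24,0],[0.003,-0.187,0.026,-0.009,0,-0.3,0],[0.004,-0.225,0.032,-0.009,0.001,-0.36,0],[0.004,-0.262,0.037,-0.009,0.001,-0.422,0],[0.004,-0.262,0.037,-0.009,0.001,-0.422,0]]}}

```text
time: 1.48
ee_pos: [0.6138, -0.2029, 0.1589]
eef_rot: [-0.004, 0.987, -0.159, 0.001]
force: [0.7, 2.0, 1.0]
grip_width: 0.0854
```

Run:
```python
from h import *
go(.608,-.213,.10,-19)
c=robot.calibration("wrist"); im=robot.snapshot("wrist")
cv2.imwrite("pics/c_wrist.png",im)
s=robot.sense()
print("tcp px",proj(c,s["ee_pos"]),"former z0,z40",proj(c,[.608,-.213,0]),proj(c,[.608,-.213,.04]))
```

```text
t 1.48 pos [ 0.6138 -0.2029  0.1589] yaw -18.25 f [0.7 2.  1. ] w 0.0854 q [ 0.39  0.71 -0.19  1.6   0.15  0.85 -0.17]
shift [-0.0024  0.0119  0.0588] rot [-0.0081 -0.0008  0.013 ]
tcp px [278.58825877 284.44495729] former z0,z40 [279.43116964 196.52662613] [278.96649832 211.49517285]
```

View pics/c_wrist.png

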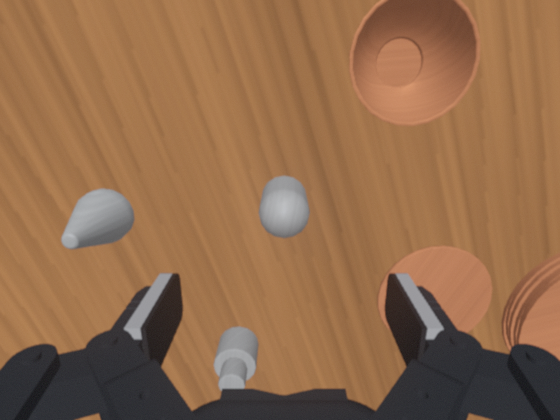

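The former's dome is at (284,211). That is centred between the fingers (181 and 386), as predicted. Next I'll check the real fingertip height against the TCP.

Run:
```python
from h import *
c=robot.calibration("wrist"); s=robot.sense(); q=s["eef_rot"]; R=Ro.from_quat([q[1],q[2],q[3],q[0]])
for z in(0,-.006,-.013,-.02):
  for y in(-.011,.011):
    print(z,y,[proj(c,s["ee_pos"]+R.apply([x,y,z])).round(0) for x in(-.0427,.0427)])
go(.609,-.213,.1,-19)
```

```text
0 -0.011 [array([185., 253.]), array([378., 253.])]
0 0.011 [array([190., 296.]), array([374., 296.])]
-0.006 -0.011 [array([182., 259.]), array([381., 259.])]
-0.006 0.011 [array([186., 303.]), array([377., 303.])]
-0.013 -0.011 [array([177., 267.]), array([386., 267.])]
-0.013 0.011 [array([182., 313.]), array([381., 313.])]
-0.02 -0.011 [array([172., 276.]), array([390., 276.])]
-0.02 0.011 [array([177., 323.]), array([385., 323.])]
t 1.53 pos [ 0.611  -0.2072  0.159 ] yaw -18.54 f [-0.3  0.5  0.6] w 0.0855 q [ 0.4   0.71 -0.19  1.6   0.15  0.85 -0.17]
shift [-0.      0.0064  0.059 ] rot [-0.004   0.0008  0.0079]
```

{"api": "move_arm", "payload": {"increments": [[0,0.006,0.02,-0.004,0,0.008,0],[0,0.006,0.04,-0.004,0,0.008,0],[0,0.006,0.06,-0.004,0,0.008,0],[0,0.006,0.08,-0.004,0,0.008,0],[0,0.006,0.1,-0.004,0,0.008,0],[0,0.006,0.1,-0.004,0,0.008,0],[0,0.006,0.1,-0.004,0,0.008,0]]}}

```text
time: 2.12
ee_pos: [0.6076, -0.2135, 0.0582]
eef_rot: [0.0, 0.986, -0.166, -0.002]
force: [0.2, -0.2, 0.1]
grip_width: 0.0854
```

Run:
```python
from h import *
go(.609,-.213,.012,-19)
c=robot.calibration("wrist"); im=robot.snapshot("wrist")
cv2.imwrite("pics/d_wrist.png",im)
```

```text
t 2.12 pos [ 0.6076 -0.2135  0.0582] yaw -19.1 f [ 0.2 -0.2  0.1] w 0.0854 q [ 0.38  0.84 -0.15  1.66  0.19  0.67 -0.2 ]
shift [ 0.0013 -0.001   0.0462] rot [ 0.0009  0.0037 -0.0018]
```

View pics/d_wrist.png

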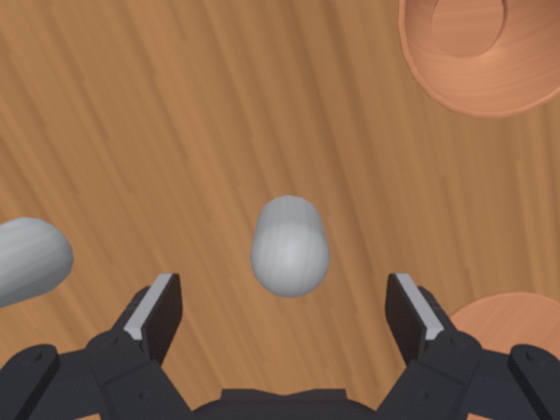

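The dome is at about (290,258) and 76 px wide. I'll compare that with the predicted position.

Run:
```python
from h import *
c=robot.calibration("wrist"); s=robot.sense(); q=s["eef_rot"]; R=Ro.from_quat([q[1],q[2],q[3],q[0]])
# sphere fit on lower part
im=cv2.imread("pics/d_wrist.png"); m=(cv2.cvtColor(im,cv2.COLOR_BGR2HSV)[...,1]<75).astype(np.uint8); mm=0*m; mm[185:305,240:345]=m[185:305,240:345]
k=max(cv2.findContours(mm,0,1)[0],key=cv2.contourArea); print(cv2.boundingRect(k)); p=k[:,0,:]; p=p[p[:,1]>250]
A=np.c_[2*p,np.ones(len(p))];u=np.linalg.lstsq(A,(p**2).sum(1),rcond=None)[0];print("circle",u[:2],np.sqrt(u[2]+u[0]**2+u[1]**2))
w=ray(c,u[:2],.04); print("world",w,"tool",R.inv().apply(w-s["ee_pos"]))
```

```text
(250, 195, 80, 103)
circle [289.67033165 257.40035937] 39.16804985330976
world [ 0.61229084 -0.21599432  0.04      ] tool [0.00405384 0.00119691 0.01942193]
```

{"api": "move_arm", "payload": {"increments": [[0.0035,0.001,0.012,0.001,0.003,-0.002,0],[0.0035,0.001,0.024,0.001,0.003,-0.002,0],[0.0035,0.001,0.036,0.001,0.003,-0.002,0],[0.0035,0.001,0.046,0.001,0.003,-0.002,0],[0.0035,0.001,0.046,0.001,0.003,-0.002,0],[0.0035,0.001,0.046,0.001,0.003,-0.002,0]], "grip_force": 60}}

```text
time: 2.67
ee_pos: [0.611, -0.2152, 0.0123]
eef_rot: [-0.0, 0.986, -0.165, 0.0]
force: [-0.0, -0.0, 0.8]
grip_width: 0.0854
```

Run:
```python
from h import *
go(.611,-.215,.012,-19)
cv2.imwrite("pics/e_wrist.png",robot.snapshot("wrist"))
```

```text
t 2.67 pos [ 0.611  -0.2152  0.0123] yaw -18.96 f [-0.  -0.   0.8] w 0.0854 q [ 0.38  0.91 -0.14  1.66  0.2   0.59 -0.21]
shift [-0.0001 -0.0002  0.0003] rot [-0.0005  0.      0.0007]
```

View pics/e_wrist.png

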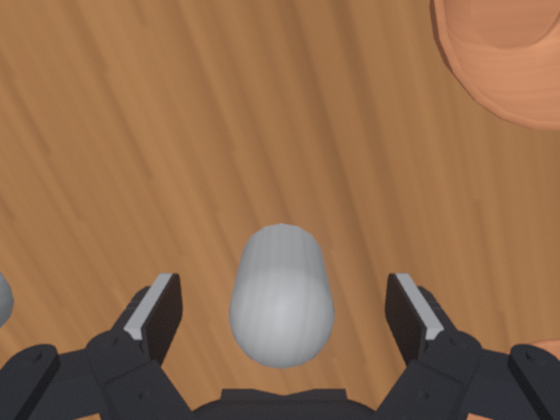

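The former, at x≈282, is centred between the fingers. I'll close the gripper.

{"api": "move_arm", "payload": {"increments": [[0,0,0,0,0,0,0.3],[0,0,0,0,0,0,0.45],[0,0,0,0,0,0,0.6],[0,0,0,0,0,0,0.7],[0,0,0,0,0,0,0.7],[0,0,0,0,0,0,0.7],[0,0,0,0,0,0,0.7]], "grip_force": 60}}

```text
time: 3.3
ee_pos: [0.6119, -0.2155, 0.0139]
eef_rot: [-0.0, 0.986, -0.165, 0.001]
force: [-1.5, 0.4, 6.4]
grip_width: 0.0387
```

Run:
```python
from h import *
go(.611,-.215,.19,-19)
cv2.imwrite("pics/f_wrist.png",robot.snapshot("wrist"))
```

```text
t 3.3 pos [ 0.6119 -0.2155  0.0139] yaw -18.96 f [-1.5  0.4  6.4] w 0.0387 q [ 0.38  0.9  -0.14  1.66  0.2   0.59 -0.21]
shift [-0.0006 -0.0003 -0.1761] rot [-0.0005 -0.002   0.0006]
```

View pics/f_wrist.png

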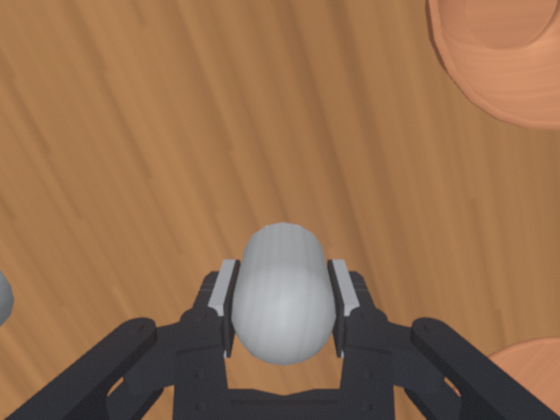

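The former is gripped at an opening of 38.7 mm. Next is a lift.

{"api": "move_arm", "payload": {"increments": [[0,0,-0.01,0,0,0,0.7],[0,0,-0.03,0,0,0,0.7],[0,0,-0.055,0,0,0,0.7],[0,0,-0.08,0,0,0,0.7],[0,0,-0.105,0,0,0,0.7],[0,0,-0.13,0,0,0,0.7],[0,0,-0.15,0,0,0,0.7],[0,0,-0.15,0,0,0,0.7]]}}

```text
time: 4.02
ee_pos: [0.6142, -0.2162, 0.1686]
eef_rot: [0.0, 0.986, -0.165, 0.005]
force: [0.4, -0.6, -2.9]
grip_width: 0.0383
```

Run:
```python
from h import *
go(.497,.214,.17,62)
cv2.imwrite("pics/g_wrist.png",robot.snapshot("wrist"));sc=robot.snapshot("scene");cv2.imwrite("pics/g_scene.png",sc)
crop(sc,170,170,330,330,4,"pics/g_sc.png")
s=robot.sense();p=s["ee_pos"];cs=robot.calibration("scene")
for z in(.02,0,-.014,-.02):print(z,(proj(cs,p+[0,0,z])-[170,170])*4)
```

```text
t 4.02 pos [ 0.6142 -0.2162  0.1686] yaw -18.97 f [ 0.4 -0.6 -2.9] w 0.0383 q [ 0.4   0.7  -0.18  1.58  0.16  0.87 -0.17]
shift [-0.2507 -0.3688 -0.0036] rot [ 0.0065 -0.0089 -1.4133]
0.02 [269.94315049 325.74302035]
0 [273.03113808 358.83954477]
-0.014 [275.137565   381.41586926]
-0.02 [276.02682807 390.94683922]
```

View pics/g_sc.png

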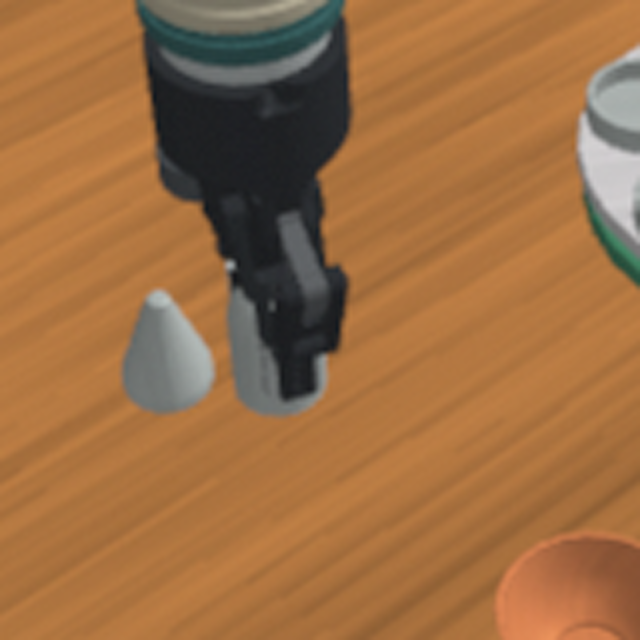

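View pics/g_wrist.png

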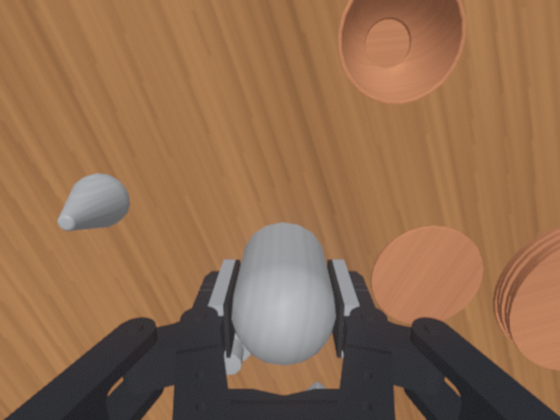

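Run:
```python
from h import *
s=robot.sense();p=s["ee_pos"];cs=robot.calibration("scene");q=s["eef_rot"]; R=Ro.from_quat([q[1],q[2],q[3],q[0]])
f=lambda v:((proj(cs,p+R.apply(v))-[170,170])*4).round(0)
for x in(.0195,.034):
  for z in(.005,0,-.004,-.008): print(x,z,f([x,-.011,z]),f([x,.011,z]))
a=np.linspace(0,6.28,60)
for z in(.012,.014,.016,.018,.02): 
  P=np.array([f([.02*np.cos(t),.02*np.sin(t),z]) for t in a]); print(z,P.min(0),P.max(0))
```

```text
0.0195 0.005 [314. 391.] [264. 406.]
0.0195 0 [313. 383.] [263. 398.]
0.0195 -0.004 [313. 376.] [262. 391.]
0.0195 -0.008 [312. 370.] [262. 385.]
0.034 0.005 [325. 415.] [275. 430.]
0.034 0 [325. 407.] [274. 422.]
0.034 -0.004 [324. 400.] [274. 416.]
0.034 -0.008 [324. 393.] [273. 409.]
0.012 [228. 344.] [322. 413.]
0.014 [228. 348.] [322. 417.]
0.016 [229. 351.] [322. 420.]
0.018 [229. 354.] [322. 423.]
0.02 [229. 357.] [323. 426.]
```

The former's base is about 13 mm below the TCP and the fingertips about 19 mm above that base, so they clear the 14 mm rim. Now I'll carry it to the cup.

{"api": "move_arm", "payload": {"increments": [[-0.01,-0.015,0,0,0,-0.05,0.7],[-0.025,-0.037,0,0,0,-0.14,0.7],[-0.042,-0.062,0,0,0,-0.24,0.7],[-0.06,-0.088,0,0,0,-0.34,0.7],[-0.077,-0.113,0,0,0,-0.44,0.7],[-0.094,-0.138,0,0,0,-0.54,0.7],[-0.11,-0.162,0,0,0,-0.63,0.7],[-0.125,-0.184,0,0,0,-0.7,0.7]]}}

```text
time: 4.78
ee_pos: [0.5508, 0.0009, 0.1619]
eef_rot: [-0.0, 0.983, 0.186, -0.001]
force: [0.4, -0.3, -3.0]
grip_width: 0.0381
```

```bash
python3 -c "
from h import *
go(.497,.214,.17,62)"
```

```text
t 4.78 pos [0.5508 0.0009 0.1619] yaw 21.45 f [ 0.4 -0.3 -3. ] w 0.0381 q [ 0.19  0.6  -0.37  1.86  0.31  0.74  0.03]
shift [ 0.0278 -0.218  -0.008 ] rot [-0.001   0.0009 -0.7078]
```

{"api": "move_arm", "payload": {"increments": [[0.004,-0.03,-0.002,0,0,-0.1,0.7],[0.008,-0.06,-0.004,0,0,-0.2,0.7],[0.012,-0.09,-0.006,0,0,-0.3,0.7],[0.016,-0.12,-0.008,0,0,-0.4,0.7],[0.02,-0.15,-0.008,0,0,-0.5,0.7],[0.023,-0.18,-0.008,0,0,-0.6,0.7],[0.026,-0.205,-0.008,0,0,-0.67,0.7],[0.028,-0.218,-0.008,0,0,-0.708,0.7]]}}

```text
time: 5.45
ee_pos: [0.4945, 0.2176, 0.1686]
eef_rot: [-0.002, 0.855, 0.518, -0.002]
force: [-0.0, -0.1, -2.3]
grip_width: 0.0382
```

{"api": "move_arm", "payload": {"increments": [[0,0,0,0,0,0,0.7],[0,0,0,0,0,0,0.7]]}}

```text
time: 5.62
ee_pos: [0.4935, 0.2172, 0.1673]
eef_rot: [-0.002, 0.855, 0.518, -0.003]
force: [0.1, -0.6, -3.0]
grip_width: 0.0385
```

Run:
```python
from h import *
go(.497,.214,.09,62)
c=robot.calibration("wrist");w=robot.snapshot("wrist");t=robot.snapshot("top")
print(proj(c,[.497,.214,.057]),proj(c,robot.sense()["ee_pos"]))
cv2.imwrite("pics/i_wrist.png",w);cv2.imwrite("pics/i_top.png",t)
```

```text
t 5.62 pos [0.4935 0.2172 0.1673] yaw 62.46 f [ 0.1 -0.6 -3. ] w 0.0385 q [-0.1   0.61 -0.56  1.88  0.44  0.78  0.2 ]
shift [-0.001   0.0051  0.0773] rot [-0.0071  0.0029  0.0081]
[281.94439625 205.69021413] [280.09202535 277.98960872]
```

View pics/i_wrist.png

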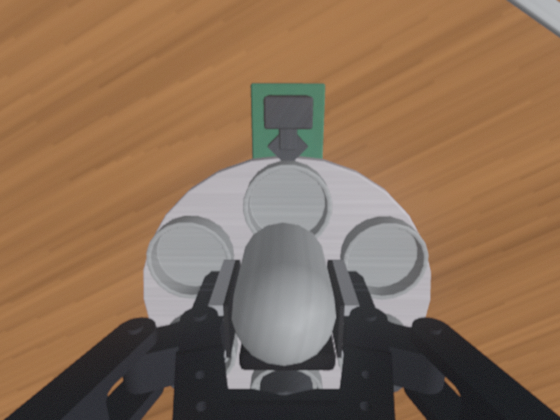

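View pics/i_top.png

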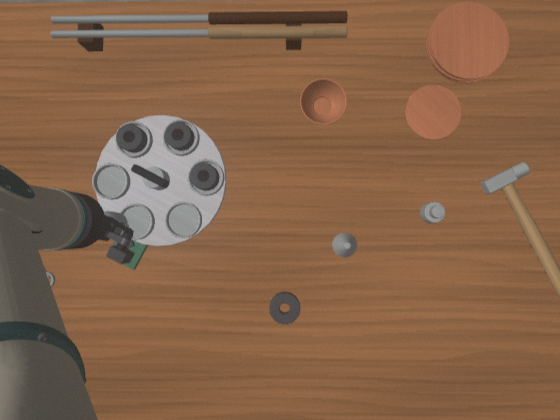

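The cup rim centre is at (286,204) against a prediction of (282,206), which is within about 2 mm. The jaws lie tangentially and clear the pointer. I'll lower part-way.

{"api": "move_arm", "payload": {"increments": [[0,0.003,0.012,-0.007,0.003,0.008,0.7],[0,0.005,0.025,-0.007,0.003,0.008,0.7],[0,0.005,0.038,-0.007,0.003,0.008,0.7],[0,0.005,0.051,-0.007,0.003,0.008,0.7],[0,0.005,0.064,-0.007,0.003,0.008,0.7],[0,0.005,0.072,-0.007,0.003,0.008,0.7],[0,0.005,0.072,-0.007,0.003,0.008,0.7],[0,0.005,0.072,-0.007,0.003,0.008,0.7]]}}

```text
time: 6.38
ee_pos: [0.499, 0.2114, 0.0955]
eef_rot: [0.001, 0.859, 0.513, -0.0]
force: [0.4, -0.3, -2.2]
grip_width: 0.0381
```

Run:
```python
from h import *
go(.497,.214,.057,62)
w=robot.snapshot("wrist");c=robot.calibration("wrist");sc=robot.snapshot("scene")
print(proj(c,[.497,.214,.057]))
cv2.imwrite("pics/j_wrist.png",w);crop(sc,300,100,440,260,4,"pics/j_sc.png")
```

```text
t 6.38 pos [0.499  0.2114 0.0955] yaw 61.68 f [ 0.4 -0.3 -2.2] w 0.0381 q [-0.15  0.71 -0.47  1.93  0.54  0.63  0.11]
shift [ 0.0014 -0.0031  0.0385] rot [ 0.0018  0.0016 -0.0056]
[284.25642604 233.07738544]
```

View pics/j_wrist.png

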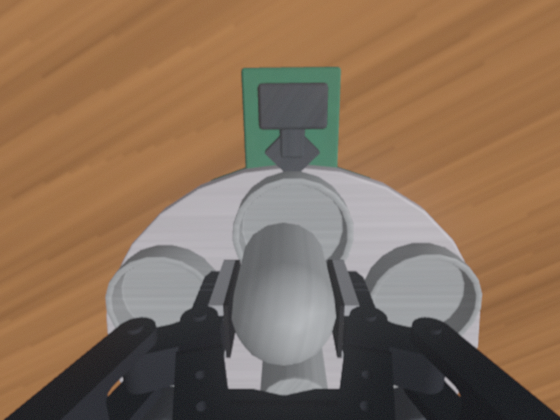

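View pics/j_sc.png

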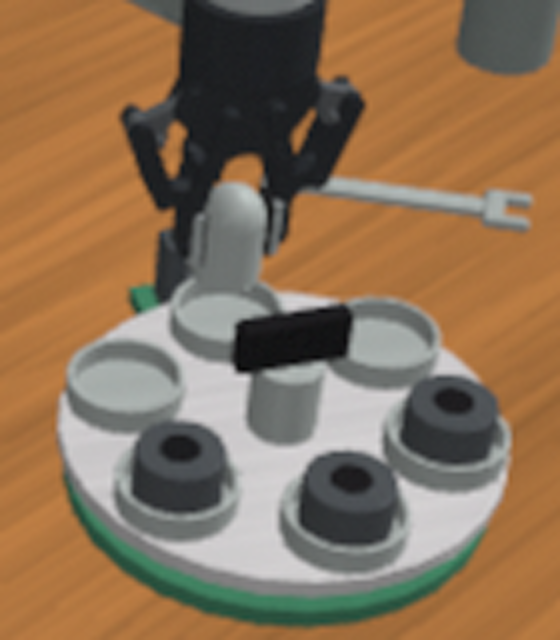

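In the wrist view the cup rim spans x 233–353, so its centre is at about 293. The former's axis is at about 284, so I'll shift roughly 4.5 mm in tool x before going in.

{"api": "move_arm", "payload": {"increments": [[0.002,-0.001,0.005,0.002,0.002,-0.003,0.7],[0.0045,-0.003,0.009,0.002,0.002,-0.005,0.7],[0.0045,-0.003,0.009,0.002,0.002,-0.005,0.7],[0.0045,-0.003,0.009,0.002,0.002,-0.005,0.7]]}}

```text
time: 6.82
ee_pos: [0.4987, 0.2182, 0.0872]
eef_rot: [-0.0, 0.857, 0.515, 0.001]
force: [-0.6, 0.4, -3.0]
grip_width: 0.0384
```

Run:
```python
from h import *
go(.499,.217,.057,62)
w=robot.snapshot("wrist");c=robot.calibration("wrist");sc=robot.snapshot("scene")
s=robot.sense();p=s["ee_pos"]
print(proj(c,[p[0],p[1],.057]),proj(c,[p[0],p[1],.043]))
cv2.imwrite("pics/k_wrist.png",w);crop(sc,300,100,440,260,4,"pics/k_sc.png")
```

```text
t 6.82 pos [0.4987 0.2182 0.0872] yaw 62.06 f [-0.6  0.4 -3. ] w 0.0384 q [-0.16  0.73 -0.47  1.93  0.55  0.61  0.1 ]
shift [-0.001   0.0008  0.0302] rot [ 0.0003 -0.0023  0.001 ]
[282.88014834 245.02657574] [282.8475861  234.49635296]
```

View pics/k_wrist.png

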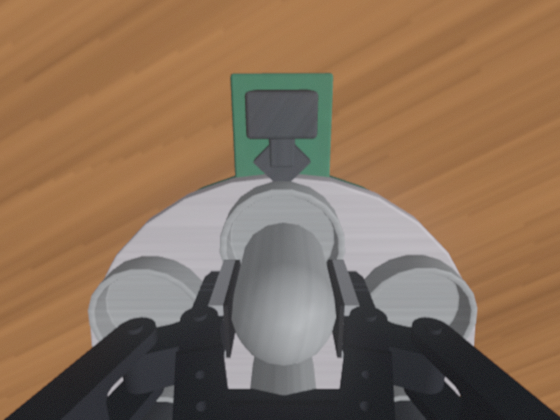

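View pics/k_sc.png

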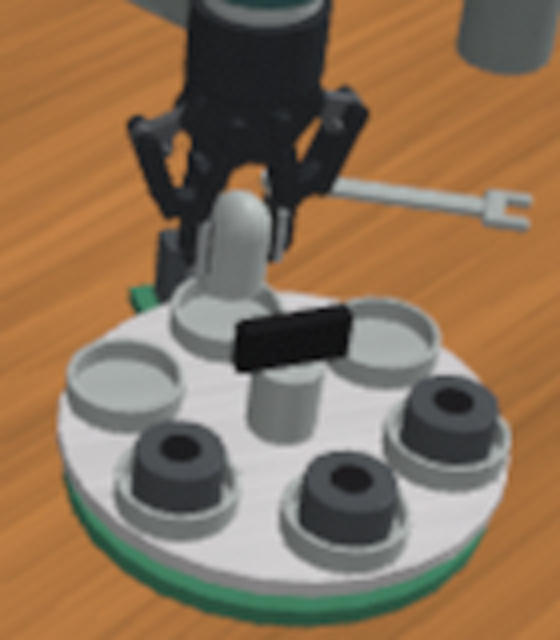

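Run:
```python
from h import *
s=robot.sense();p=s["ee_pos"];c=robot.calibration("wrist");cs=robot.calibration("scene")
q=s["eef_rot"]; R=Ro.from_quat([q[1],q[2],q[3],q[0]])
for r in(.03,.034): print("rim top edge",r,proj(c,p*[1,1,0]+[0,0,.057]+R.apply([0,-r,0])))
print("wheel edge",proj(c,p*[1,1,0]+[0,0,.038]+R.apply([0,-.036,0])))
f=lambda X:((proj(cs,X)-[300,100])*4).round(1)
print("scene: former bottom ctr",f(p-[0,0,.0135]),"if above pocket, rim ctr",f([p[0],p[1],.057]),"rim ctr (.497,.214)",f([.497,.214,.057]))
w=cv2.imread("pics/k_wrist.png");crop(w,200,160,370,300,4,"pics/k2.png")
```

```text
rim top edge 0.03 [283.00524926 190.89441796]
rim top edge 0.034 [283.01231694 183.27895901]
wheel edge [282.95556787 170.63599872]
scene: former bottom ctr [229.1 279.9] if above pocket, rim ctr [226.6 302.8] rim ctr (.497,.214) [219.8 304. ]
```

View pics/k2.png

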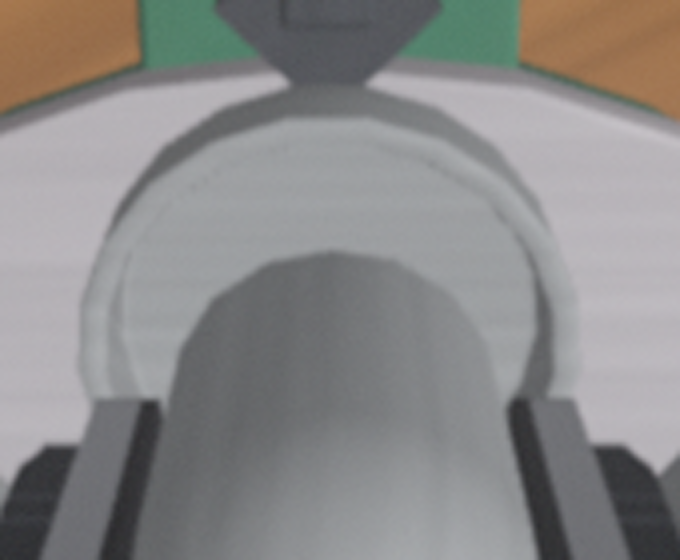

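Both views agree with the fit to within 3–4 mm, against 10 mm of radial clearance. I'll make a small correction and lower slowly, watching the force.

{"api": "move_arm", "payload": {"increments": [[-0.001,0.002,0.005,0,-0.002,0.001,0.7],[-0.001,0.002,0.01,0,-0.002,0.001,0.7],[-0.001,0.002,0.015,0,-0.002,0.001,0.7],[-0.001,0.002,0.02,0,-0.002,0.001,0.7],[-0.001,0.002,0.024,0,-0.002,0.001,0.7],[-0.001,0.002,0.024,0,-0.002,0.001,0.7],[-0.001,0.002,0.024,0,-0.002,0.001,0.7]]}}

```text
time: 7.5
ee_pos: [0.4999, 0.2161, 0.0629]
eef_rot: [0.0, 0.857, 0.515, -0.0]
force: [-1.1, 0.5, -3.5]
grip_width: 0.0382
```

Run:
```python
from h import *
go(.499,.217,.057,62)
w=robot.snapshot("wrist");sc=robot.snapshot("scene")
cv2.imwrite("pics/l_wrist.png",w);crop(sc,300,100,440,260,4,"pics/l_sc.png")
```

```text
t 7.5 pos [0.4999 0.2161 0.0629] yaw 61.99 f [-1.1  0.5 -3.5] w 0.0382 q [-0.18  0.76 -0.43  1.94  0.58  0.57  0.08]
shift [ 0.0004 -0.0012  0.0059] rot [ 0.0001  0.0003 -0.0002]
```

View pics/l_wrist.png

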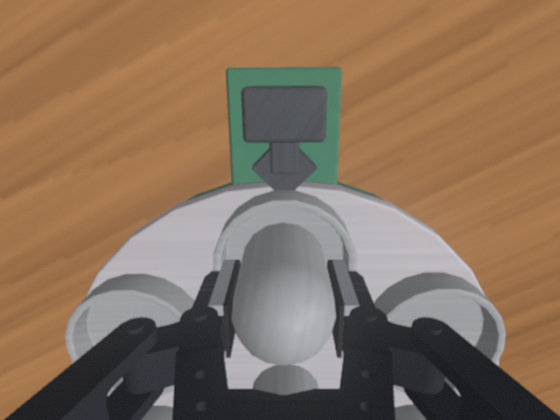

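View pics/l_sc.png

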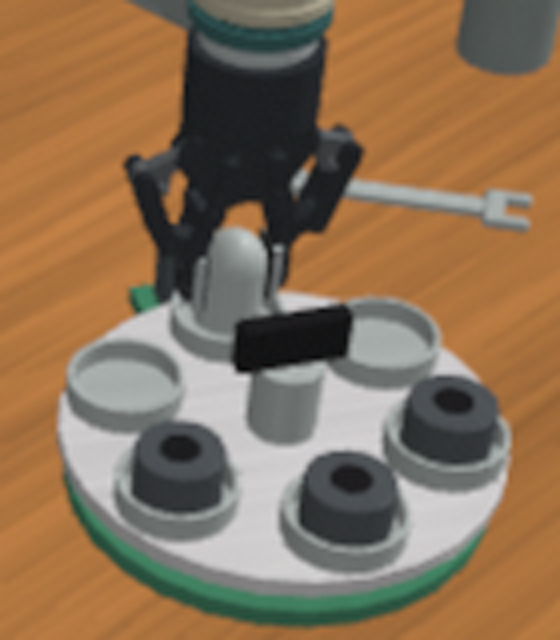

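The former is inside the cup rim and well centred, with no contact yet. I'll creep down to the floor.

{"api": "move_arm", "payload": {"increments": [[0,0,0.001,0,0,0,0.7],[0,0,0.0025,0,0,0,0.7],[0,0,0.004,0,0,0,0.7],[0,0,0.005,0,0,0,0.7],[0,0,0.005,0,0,0,0.7]]}}

```text
time: 8.02
ee_pos: [0.5002, 0.2161, 0.0582]
eef_rot: [0.0, 0.857, 0.515, 0.0]
force: [0.2, -0.3, -2.5]
grip_width: 0.0381
```

{"api": "move_arm", "payload": {"increments": [[0,0,0.001,0,0,0,0.7],[0,0,0.0015,0,0,0,0.7],[0,0,0.0015,0,0,0,0.7]]}}

```text
time: 8.27
ee_pos: [0.5003, 0.2163, 0.0568]
eef_rot: [0.0, 0.857, 0.515, 0.0]
force: [-0.4, -0.5, -1.1]
grip_width: 0.0385
```

{"api": "move_arm", "payload": {"increments": [[0,0,0.0008,0,0,0,0.7],[0,0,0.0012,0,0,0,0.7],[0,0,0.0012,0,0,0,0.7]]}}

```text
time: 8.52
ee_pos: [0.5005, 0.2166, 0.0568]
eef_rot: [0.0, 0.857, 0.515, 0.001]
force: [-4.7, -1.2, 7.5]
grip_width: 0.0383
```

Contact came at TCP z=0.0568, as predicted (0.043+0.0139). I'll release gently.

{"api": "move_arm", "payload": {"increments": [[0,0,0,0,0,0,0.5],[0,0,0,0,0,0,0.42],[0,0,0,0,0,0,0.35],[0,0,0,0,0,0,0.2],[0,0,0,0,0,0,0],[0,0,0,0,0,0,0],[0,0,0,0,0,0,0]]}}

```text
time: 9.1
ee_pos: [0.5005, 0.2165, 0.0567]
eef_rot: [0.0, 0.857, 0.515, 0.001]
force: [-0.7, -0.4, 0.4]
grip_width: 0.0856
```

Run:
```python
from h import *
go(.499,.217,.2,62)
w=robot.snapshot("wrist");sc=robot.snapshot("scene")
cv2.imwrite("pics/m_wrist.png",w);crop(sc,300,100,440,260,4,"pics/m_sc.png")
```

```text
t 9.1 pos [0.5005 0.2165 0.0567] yaw 61.99 f [-0.7 -0.4  0.4] w 0.0856 q [-0.19  0.77 -0.42  1.94  0.58  0.55  0.07]
shift [-0.0002 -0.0013 -0.1433] rot [ 0.0016 -0.0009 -0.0003]
```

View pics/m_wrist.png

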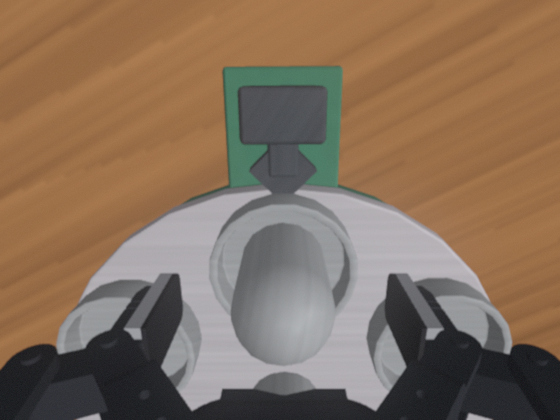

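View pics/m_sc.png

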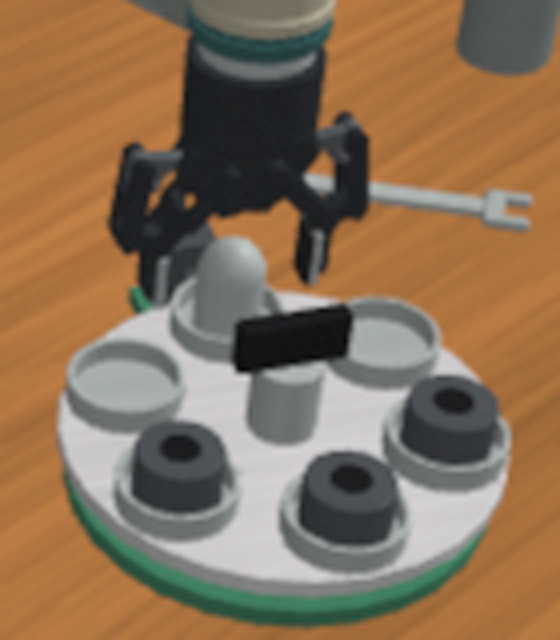

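The former stands free in the cup. I'll lift off and move over the grip bar.

{"api": "move_arm", "payload": {"increments": [[0,0,-0.01,0,0,0,0],[0,0,-0.03,0,0,0,0],[0,0,-0.055,0,0,0,0],[0,0,-0.08,0,0,0,0],[0,0,-0.11,0,0,0,0],[0,0,-0.14,0,0,0,0],[0,0,-0.143,0,0,0,0],[0,0,-0.143,0,0,0,0]]}}

```text
time: 9.87
ee_pos: [0.5014, 0.2172, 0.2023]
eef_rot: [0.001, 0.857, 0.515, 0.003]
force: [0.5, 0.1, -0.2]
grip_width: 0.0856
```

```bash
python3 -c "
from h import *
go(.5775,.173,.2,-28)"
```

```text
t 9.87 pos [0.5014 0.2172 0.2023] yaw 61.97 f [ 0.5  0.1 -0.2] w 0.0856 q [-0.07  0.57 -0.59  1.84  0.41  0.85  0.22]
shift [-0.0033  0.088   0.0027] rot [ 1.0000e-04 -7.3000e-03  1.5702e+00]
```

{"api": "move_arm", "payload": {"increments": [[0,0.01,0,0,0,0.1,0],[-0.001,0.02,0,0,0,0.22,0],[-0.002,0.035,0,0,0,0.34,0],[-0.003,0.05,0,0,0,0.46,0],[-0.003,0.065,0,0,0,0.58,0],[-0.003,0.08,0,0,0,0.7,0],[-0.003,0.088,0,0,0,0.82,0],[-0.003,0.088,0,0,0,0.9,0]]}}

```text
time: 10.53
ee_pos: [0.5786, 0.1709, 0.2011]
eef_rot: [0.0, 0.996, 0.086, 0.003]
force: [0.1, -0.6, -0.3]
grip_width: 0.0853
```

```bash
python3 -c "
from h import *
go(.5775,.173,.2,-28)"
```

```text
t 10.53 pos [0.5786 0.1709 0.2011] yaw 9.92 f [ 0.1 -0.6 -0.3] w 0.0853 q [-0.13  0.61 -0.32  1.68  0.24  0.88 -0.38]
shift [-0.0007 -0.0022  0.0011] rot [-6.000e-04 -5.100e-03  6.618e-01]
```

{"api": "move_arm", "payload": {"increments": [[-0.001,-0.002,0,0,0,0.12,0],[-0.001,-0.002,0,0,0,0.24,0],[-0.001,-0.002,0,0,0,0.36,0],[-0.001,-0.002,0,0,0,0.48,0],[-0.001,-0.002,0,0,0,0.58,0],[-0.001,-0.002,0.001,-0.001,-0.005,0.66,0],[-0.001,-0.002,0.001,-0.001,-0.005,0.66,0],[-0.001,-0.002,0.001,-0.001,-0.005,0.66,0]]}}

```text
time: 11.2
ee_pos: [0.5764, 0.1725, 0.1989]
eef_rot: [0.001, 0.971, -0.24, -0.001]
force: [0.5, 0.3, 0.6]
grip_width: 0.0856
```

Run:
```python
from h import *
go(.5775,.173,.12,-28)
w=robot.snapshot("wrist");c=robot.calibration("wrist");p=robot.sense()["ee_pos"]
print(proj(c,[p[0],p[1],.117]))
cv2.imwrite("pics/n_wrist.png",w);sc=robot.snapshot("scene");crop(sc,300,60,440,260,3,"pics/n_sc.png")
cv2.imwrite("pics/n_top.png",robot.snapshot("top"))
```

```text
t 11.2 pos [0.5764 0.1725 0.1989] yaw -27.75 f [0.5 0.3 0.6] w 0.0856 q [-0.25  0.6  -0.14  1.69  0.1   0.87 -0.92]
shift [ 0.0008 -0.0011  0.0789] rot [0.0023 0.001  0.0044]
[282.17285547 212.69699806]
```

View pics/n_wrist.png

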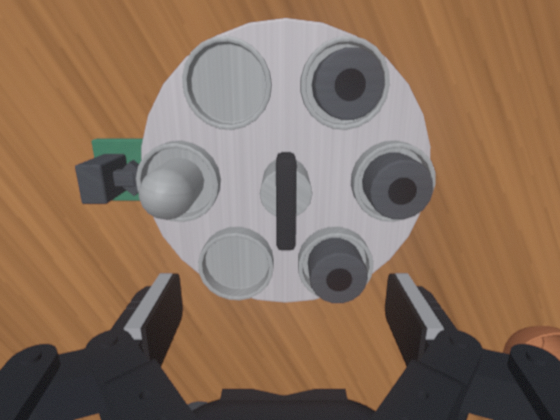

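View pics/n_sc.png

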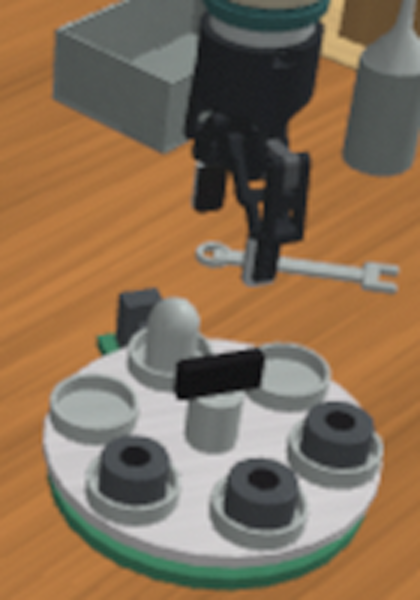

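Run:
```python
from h import *
s=robot.sense();p=s["ee_pos"];c=robot.calibration("wrist")
q=s["eef_rot"]; R=Ro.from_quat([q[1],q[2],q[3],q[0]])
for z in(.085,.117):
  print(z,[proj(c,p*[1,1,0]+[0,0,z]+R.apply([0,y,0])).round(1) for y in(-.033,0,.033)])
print("axis at cup rim",[proj(c,p*[1,1,0]+[0,0,.057]+R.apply([x,0,0])).round(1) for x in(-.09,0,.09)])
w=cv2.imread("pics/n_wrist.png");crop(w,220,130,350,270,4,"pics/n2.png")
```

```text
0.085 [array([282.2, 155. ]), array([282.2, 198.1]), array([282.2, 238. ])]
0.117 [array([282.1, 164.4]), array([282.1, 212.6]), array([282.1, 256.7])]
axis at cup rim [array([174.3, 187.7]), array([282.3, 187.8]), array([390.3, 187.9])]
```

View pics/n2.png

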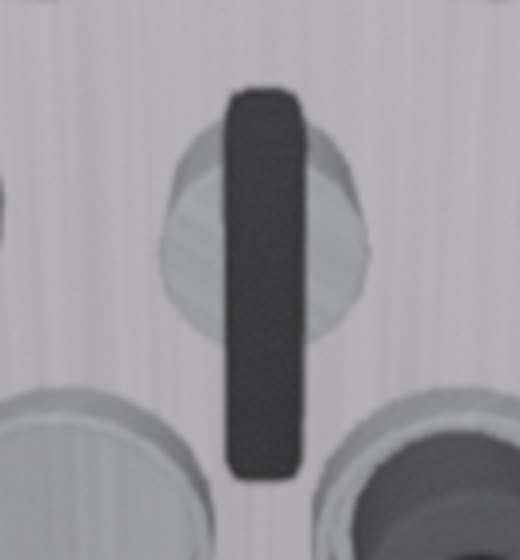

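The bar is aligned vertically at x≈286, with its ends at y≈152 and 249. The tool axis is therefore about 3.5 mm off along the bar and 1.5 mm across it. I'll correct that while descending.

{"api": "move_arm", "payload": {"increments": [[0.001,-0.002,0.012,0.002,0.001,0.002,0],[0.0015,-0.0035,0.025,0.002,0.001,0.002,0],[0.0015,-0.0035,0.04,0.002,0.001,0.002,0],[0.0015,-0.0035,0.055,0.002,0.001,0.002,0],[0.0015,-0.0035,0.065,0.002,0.001,0.002,0],[0.0015,-0.0035,0.065,0.002,0.001,0.002,0],[0.0015,-0.0035,0.065,0.002,0.001,0.002,0]]}}

```text
time: 11.93
ee_pos: [0.5796, 0.1748, 0.1343]
eef_rot: [-0.0, 0.971, -0.241, -0.0]
force: [0.2, 0.2, 1.3]
grip_width: 0.0855
```

Run:
```python
from h import *
go(.5785,.175,.095,-28)
w=robot.snapshot("wrist");cv2.imwrite("pics/o_wrist.png",w)
s=robot.sense();p=s["ee_pos"];c=robot.calibration("wrist")
q=s["eef_rot"]; R=Ro.from_quat([q[1],q[2],q[3],q[0]])
for z in(.085,.117):
  print(z,[proj(c,p*[1,1,0]+[0,0,z]+R.apply([0,y,0])).round(1) for y in(-.033,0,.033)])
```

```text
t 11.93 pos [0.5796 0.1748 0.1343] yaw -27.9 f [0.2 0.2 1.3] w 0.0855 q [-0.26  0.68 -0.13  1.74  0.12  0.73 -0.94]
shift [-0.0011  0.0004  0.0393] rot [-0.0004  0.0002  0.0017]
0.085 [array([281.8, 177.2]), array([281.8, 231.8]), array([281.8, 281.2])]
0.117 [array([281.6, 194. ]), array([281.6, 256.8]), array([281.6, 312.7])]
```

View pics/o_wrist.png

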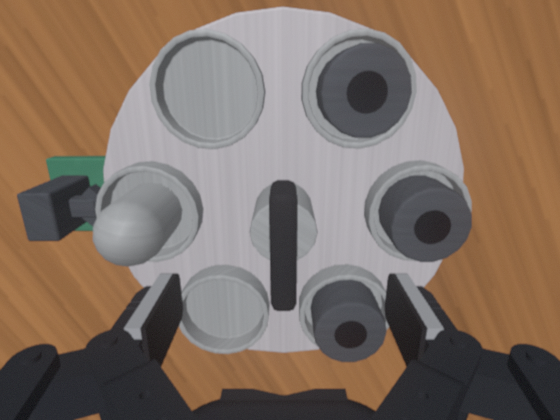

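The bar now spans y 180–310 (predicted 177–313) at x 283.5, so it is centred. I'll descend and close on it.

{"api": "move_arm", "payload": {"increments": [[0,0,0.01,0,0,0.002,0],[0,0,0.02,0,0,0.002,0],[0,0,0.03,0,0,0.002,0],[0,0,0.038,0,0,0.002,0],[0,0,0.038,0,0,0.002,0],[0,0,0.038,0,0,0.002,0]], "grip_force": 40}}

```text
time: 12.48
ee_pos: [0.5797, 0.1749, 0.0961]
eef_rot: [-0.0, 0.97, -0.242, -0.0]
force: [-0.7, 0.2, -0.0]
grip_width: 0.0854
```

{"api": "move_arm", "payload": {"increments": [[0,0,0,0,0,0,0.3],[0,0,0,0,0,0,0.5],[0,0,0,0,0,0,0.7],[0,0,0,0,0,0,0.85],[0,0,0,0,0,0,0.95],[0,0,0,0,0,0,0.95],[0,0,0,0,0,0,0.95],[0,0,0,0,0,0,0.95]], "grip_force": 40}}

```text
time: 13.15
ee_pos: [0.5796, 0.1751, 0.0965]
eef_rot: [-0.0, 0.97, -0.242, -0.0]
force: [-1.0, -0.5, 4.1]
grip_width: 0.0129
```

Run:
```python
from h import *
go(.5785,.175,.095,-28)
print(robot.sense()["wrist_torque"])
w=robot.snapshot("wrist");cv2.imwrite("pics/p_wrist.png",w)
```

```text
t 13.15 pos [0.5796 0.1751 0.0965] yaw -28.0 f [-1.  -0.5  4.1] w 0.0129 q [-0.26  0.74 -0.12  1.76  0.13  0.65 -0.95]
shift [-0.0009  0.0006  0.0015] rot [-0.0005  0.0002  0.    ]
[-0.05358947  0.27569929  0.08436322]
```

View pics/p_wrist.png

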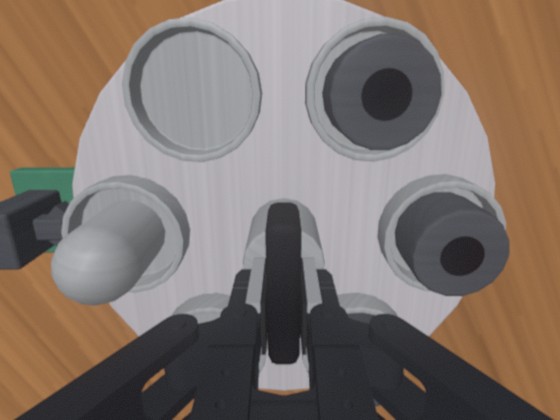

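The bar is gripped at 12.9 mm. I'll turn clockwise slowly, which is positive about tool z.

{"api": "move_arm", "payload": {"increments": [[0,0,0,0,0,0.03,0.95],[0,0,0,0,0,0.08,0.95],[0,0,0,0,0,0.14,0.95],[0,0,0,0,0,0.2,0.95],[0,0,0,0,0,0.26,0.95],[0,0,0,0,0,0.32,0.95],[0,0,0,0,0,0.38,0.95],[0,0,0,0,0,0.43,0.95]]}}

```text
time: 13.87
ee_pos: [0.5797, 0.175, 0.0965]
eef_rot: [-0.0, 0.895, -0.445, -0.0]
force: [-0.9, -0.1, 2.4]
grip_width: 0.013
```

Run:
```python
from h import *
go(.5792,.1752,.0965,-88)
print(robot.sense()["wrist_torque"])
w=robot.snapshot("wrist");cv2.imwrite("pics/q_wrist.png",w)
```

```text
t 13.87 pos [0.5797 0.175  0.0965] yaw -52.87 f [-0.9 -0.1  2.4] w 0.013 q [-0.34  0.73  0.    1.76 -0.    0.65 -1.26]
shift [-0.0004  0.0003 -0.    ] rot [-3.000e-04  3.000e-04  6.131e-01]
[-0.00759584  0.15933234  0.14235409]
```

View pics/q_wrist.png

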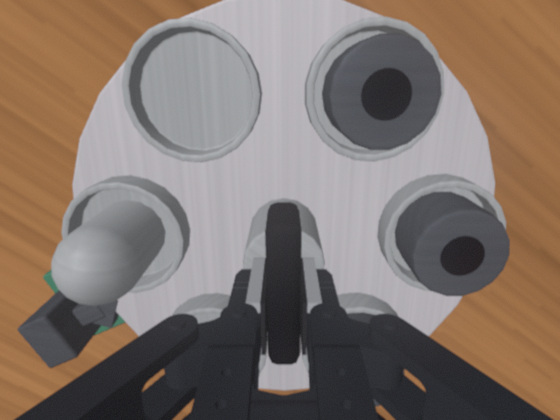

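The wheel turns with the gripper and the former stays standing. I'll complete the click.

{"api": "move_arm", "payload": {"increments": [[0,0,0,0,0,0.06,0.95],[0,0,0,0,0,0.13,0.95],[0,0,0,0,0,0.2,0.95],[0,0,0,0,0,0.27,0.95],[0,0,0,0,0,0.34,0.95],[0,0,0,0,0,0.41,0.95],[0,0,0,0,0,0.48,0.95],[0,0,0,0,0,0.54,0.95]]}}

```text
time: 14.58
ee_pos: [0.5797, 0.175, 0.0965]
eef_rot: [-0.0, 0.742, -0.67, -0.0]
force: [-0.6, 0.3, 1.8]
grip_width: 0.0136
```

Run:
```python
from h import *
go(.5792,.1752,.0965,-88)
print(robot.sense()["wrist_torque"])
```

```text
t 14.58 pos [0.5797 0.175  0.0965] yaw -84.17 f [-0.6  0.3  1.8] w 0.0136 q [-0.43  0.74  0.15  1.76 -0.17  0.65 -1.65]
shift [-0.0003  0.0005 -0.    ] rot [-0.0003  0.0003  0.0669]
[-0.03883827  0.14939024  0.02205847]
```

{"api": "move_arm", "payload": {"increments": [[0,0,0,0,0,0.03,0.95],[0,0,0,0,0,0.05,0.95],[0,0,0,0,0,0.067,0.95],[0,0,0,0,0,0.067,0.95],[0,0,0,0,0,0.067,0.95]]}}

```text
time: 15.0
ee_pos: [0.5797, 0.1749, 0.0965]
eef_rot: [-0.0, 0.72, -0.694, -0.0]
force: [-1.0, 1.2, 2.2]
grip_width: 0.0131
```

Run:
```python
from h import *
go(.5792,.1752,.0965,-88)
print(robot.sense()["wrist_torque"])
w=robot.snapshot("wrist");cv2.imwrite("pics/r_wrist.png",w)
```

```text
t 15.0 pos [0.5797 0.1749 0.0965] yaw -87.96 f [-1.   1.2  2.2] w 0.0131 q [-0.44  0.74  0.17  1.76 -0.19  0.65 -1.7 ]
shift [-0.0003  0.0005 -0.    ] rot [-0.0002  0.0002  0.0008]
[-0.02415579  0.18642482  0.02404141]
```

View pics/r_wrist.png

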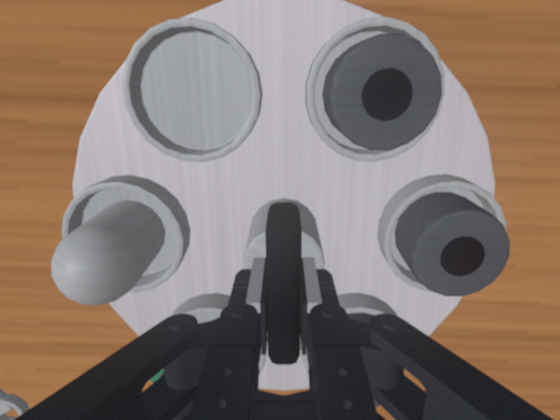

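The wheel is at 60° with the former standing. I'll open and then lift straight up.

{"api": "move_arm", "payload": {"increments": [[0,0,0,0,0,0,0.8],[0,0,0,0,0,0,0.6],[0,0,0,0,0,0,0.4],[0,0,0,0,0,0,0.2],[0,0,0,0,0,0,0.1],[0,0,0,0,0,0,0.1]]}}

```text
time: 15.55
ee_pos: [0.5797, 0.1749, 0.0964]
eef_rot: [-0.0, 0.72, -0.694, -0.0]
force: [0.1, 0.7, 0.9]
grip_width: 0.0761
```

{"api": "move_arm", "payload": {"increments": [[0,0,-0.01,0,0,0,0.1],[0,0,-0.03,0,0,0,0.1],[0,0,-0.055,0,0,0,0.1],[0,0,-0.08,0,0,0,0.1],[0,0,-0.11,0,0,0,0.1],[0,0,-0.14,0,0,0,0.1],[0,0,-0.15,0,0,0,0.1],[0,0,-0.15,0,0,0,0.1]]}}

```text
time: 16.22
ee_pos: [0.5817, 0.1753, 0.2504]
eef_rot: [-0.003, 0.72, -0.694, 0.002]
force: [-0.1, -0.1, -0.2]
grip_width: 0.077
```

Run:
```python
from h import *
go(.5792,.1752,.3,-88)
w=robot.snapshot("wrist");cv2.imwrite("pics/s_wrist.png",w)
cv2.imwrite("pics/s_scene.png",robot.snapshot("scene"))
cv2.imwrite("pics/s_top.png",robot.snapshot("top"))
```

```text
t 16.22 pos [0.5817 0.1753 0.2504] yaw -87.96 f [-0.1 -0.1 -0.2] w 0.077 q [-0.48  0.55  0.22  1.63 -0.14  0.97 -1.74]
shift [-0.0001  0.0022 -0.0497] rot [-0.0071  0.0024  0.0006]
```

View pics/s_wrist.png

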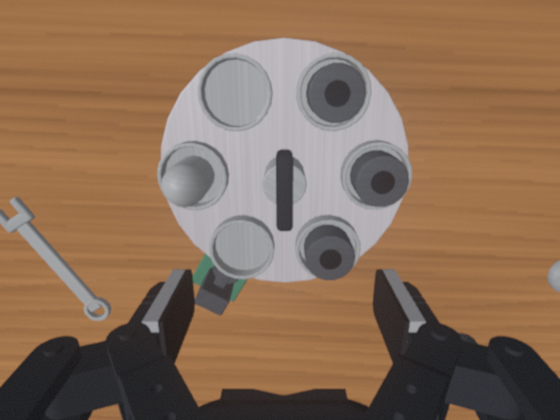

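View pics/s_scene.png

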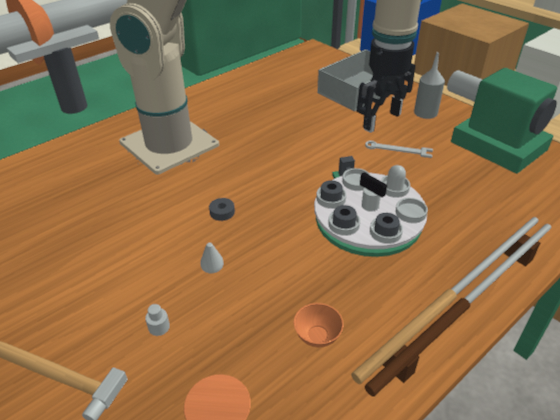

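View pics/s_top.png

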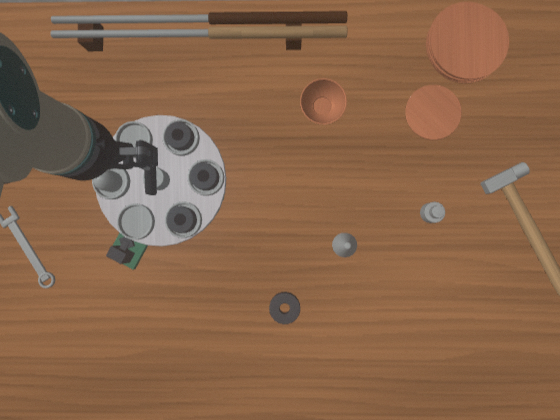

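The former stands in the cup at top-view (111,181), one click clockwise from the pointer. The next empty cup is at the pointer, the bar is parallel to the jaws, and the other parts are where they were. I'll hand it in.

Run:
```python
from h import *
s=robot.sense();print(s["time"],s["force"].round(2),abs(s["joint_velocities"]).max())
print(robot.close_job())
```

```text
16.3667 [ 0.24 -0.44 -0.32] 0.020820227708195728
the job is handed in; nothing more can be done
None
```

I set the former upright in the cup at the pointer and turned the wheel one click clockwise by its grip bar. The job was handed in at 16.4 s, and no verdict was reported.

- **Placing:** I lowered the former until it touched the cup floor at a TCP height of 56.8 mm (56.9 mm expected). The contact force was about 7.5 N upward, and I released it there. The pictures showed it standing free in the cup before I turned the wheel.
- **Turning:** the gripper turned the bar from -28.0° to -87.96°, which is 59.96° clockwise. After release the bar was still parallel to the jaws. I read the final wheel angle only from the pictures, not from a separate measurement.
- **Last checks:** the scene and wrist views show the former standing in its cup one click clockwise of the pointer, with the next empty cup now at the pointer. The cone, plug and other parts look unmoved by eye. The arm hung about 0.13 m above the wheel, with the wrist force close to zero.
- **Disagreement:** positions from the fixed cameras and from the wrist camera differed by about 3–5 mm at the former, the cup and the bar. I followed mainly the wrist view, with a compromise at the cup, where there was 10 mm of clearance.

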